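# Put the drilling kit back into its routed inserts

### The arm

A 6-joint arm with a two-finger parallel gripper is mounted at the origin on a cart in front of the work surface, level with it; the furniture and walls round the work are solid. World frame = base frame: x ahead of the robot, y to its left, z up, the work surface at z = 0. Lengths are in m, angles in rad, forces in N, time in s.
With the tool pointing down it reaches from about 0.275 to 0.875 m from the base axis. Payload 12.5 kg.
Tool frame: the origin (TCP) lies midway between the tips of the shut fingers; the grasp point (between the pads) lies 19 mm behind it; z points along the fingers, y is the line along which they close (so a half turn about z gives the same grasp; the last joint's range is limited). The gripper opens to 85 mm and grips with 20 to 120 N. Pads are 22 mm wide; open, the fingers measure 114 mm over their backs; the gripper's body (76 mm by 85 mm) begins 54 mm behind the grasp point. The pads swing forward as they close: fully open they stand 13 mm farther back than shut.
Start: joints at [-1.338, 0.351, 1.652, -0, 1.139, -0.085], TCP at [0.172, -0.522, 0.203] pointing down, gripper open.
Joint ranges: [-2.75, 2.75], [-0.79, 2.1], [0.01, 2.65], [-1.57, 4.71], [0.07, 3.14], [-2.87, 2.87]. Speed limits (rad/s): [2.22, 2.22, 2.79, 3.14, 3.14, 3.14].

### API

Orientations are given as a unit quaternion [w, x, y, z].
In Python, from workcell import * gives the robot as it stands.
- The arm moves only by the shell command python3 -m pendant 'ROWS' [FORCE]. ROWS is JSON, a list that holds one entry, the list of rows, each a list of 5 numbers: the shift along the tool's x, y, z as a fraction of full scale, then the turn about the tool's z as a fraction of full scale, then the gripper's target within -1 to 1 (shut at 1, half-way at 0, fully open at -1). A call has 1 to 12 rows; each row shifts and turns the commanded pose from where the row before left it, along the tool's axes as they then stand; what a row does not reach is not made up. Full scale, the value 1, is 200 mm for a shift and pi rad for a turn. A row lasts 1/12 s, in which the tool goes at most 41.7 mm and 7.16 degrees, less where a joint would pass 70% of its speed; a pose out of reach is approached as far as the arm can. A call with a number of a shift or a turn outside -1 to 1 is refused whole. A call with a gripper value outside its range is refused whole. The fingers move at their own pace and stop on an object; FORCE is the grip in N (left out, the last holds). Time passes only in rows, so rows that do not move let the fingers close. It gives the time, the measured TCP pose, the force, the opening and the grip force at its end, in the units of the state.
- state(): the state, without advancing time (a new reading comes with each control period).
- camera(name): name is "scene" or "top"; returns (picture, depth): 400x640x3 uint8, blue, green, red; 400x640 float32, m along the optical axis (not along the pixel's ray), 0 where there is no reading.
- calibration(name): a dict with "K" (3x3 intrinsics, pixels), "camera_from_world" (4x4, takes a point from world to camera coordinates). Camera axes: x right, y up, looking along -z (the intrinsics and any distortion apply to the point x, -y, -z); pixel columns grow to the right and rows downward; lengths in m; the calibration is good to about 2 mm. A picture is of the moment at which its call begins. calibration takes no time and is no camera call.
- job_done(): hands the job in; it is judged then, once.
The state is a dict: "time_s": time; "joint_positions": joint angles; "qvel": joint speeds; "effort": joint torques, N m; "tool_pos": TCP position; "ee_rot": TCP orientation; "contact_force": force on the tool from outside, world axes, zero at the start; "wrist_torque": the same for the moment, N m; "width": opening from 0.0 (shut) to 1.0 (fully open); "gripper_force": force on a finger pad.
Only numpy, scipy, OpenCV 4.12 (cv2) and the standard library are available. Lean on these libraries where they do the work, as an engineer would, in place of code of your own. Each camera call takes 0.05 s, during which the arm holds its last target. There are 200 camera calls.

### The job

Put the drilling kit away for the end of the shift: lay the two spanners, the oak drilling block and the tape measure each into the plywood insert whose pocket is cut for it, seated flat on the pocket's floor (tape measure upright), so that a glance shows nothing missing. Mind that the small spanner also drops into the large one's pocket, where it does not belong; leave the roll of black tape where it lies.

Things in the scene. Friction and masses are not known exactly. Their poses are not given: they have to be found in the camera images.
- spanner17: the larger open-ended spanner, blackened steel, lying flat: 183 mm long (its y axis), heads 35 and 28 mm wide (x), shank 10 mm wide, 6 mm thick, 23 g. Origin: centre of its underside, halfway along the shank; z up.
- spanner13: the smaller open-ended spanner, bright steel, lying flat: 154 mm long (its y axis), heads 26 and 22 mm wide (x), shank 8 mm wide, 6 mm thick, 15 g. Origin: centre of its underside, halfway along the shank; z up.
- drill_block: oak drilling block with three holes down through it, a plain oblong lying flat: 110 mm long (its y axis), 55 mm wide (x), 30 mm high, 0.2 kg. Origin: centre of its underside; z up.
- tape: pocket tape measure, black case with a yellow face, standing upright on its narrow base: 36 mm thick (its x axis), 79 mm long with its end hook (y), 66 mm high, 0.25 kg. The case spans y from -32 to +39 mm, x from -16 to +18 mm. Origin: on the underside, below the middle; z up.
- spanner17_insert: plywood board fixed to the bench, 216 (y) x 94 (x) x 20 mm; origin: centre of its underside. Rubber-lined pocket, floor 12 mm above the underside, walls sloping outwards 3 mm, spanner outline 194 mm long, heads 45, shank 22 wide at the floor. Mid finger scoop, 72 (x) x 52 (y) mm, floor 5 mm up: fingertips fit beside the shank, below the pocket floor. Spanner lies flat, 2 mm below the board's top, either way round.
- spanner13_insert: plywood board fixed to the bench, 186 (y) x 94 (x) x 20 mm; origin: centre of its underside. Rubber-lined pocket, floor 12 mm above the underside, walls sloping outwards 3 mm, spanner outline 166 mm long, heads 37, shank 19 wide at the floor. Mid finger scoop, 72 (x) x 52 (y) mm, floor 5 mm up: fingertips fit beside the shank, below the pocket floor. Spanner lies flat, 2 mm below the board's top, either way round.
- block_insert: plywood board fixed to the bench, 146 (y) x 92 (x) x 20 mm; origin: centre of its underside. Rubber-lined pocket, floor 12 mm above the underside, walls sloping outwards 3 mm, 120 x 66 mm (y, x) at the floor. No scoops: fingertips must stay over the board's top, 8 mm above the underside of the seated drilling block. Either way round.
- tape_insert: plywood board fixed to the bench, 116 (y) x 74 (x) x 20 mm; origin: centre of its underside. Rubber-lined pocket, floor 12 mm above the underside, walls sloping outwards 3 mm, 90 x 48 mm (y, x) at the floor. No scoops: fingertips must stay over the board's top, 8 mm above the underside of the seated tape measure. Either way round.
- black_tape: roll of black tape lying flat among the tools, 53 mm across, 19 mm high; not part of the kit, to be left where it is. Origin: centre of its underside.

How it is judged:
At the end, for the whole second after the job is handed in: Each of the four tools lies released and at rest in its own insert: origin within 12 mm of the insert's centre seen from above, underside on the pocket floor (9 to 14.5 mm above the insert's underside), flat or upright within 0.05 rad and lengthwise along the pocket within 0.2 rad, either way round (horizontal distance between spanner17 and spanner17_insert below 0.012 m and z of spanner17 in the frame of spanner17_insert between 0.009 and 0.0145 m and angle between each of spanner17, spanner13, drill_block, tape's own z axis and vertical below 0.05 rad and angle between the y axis of spanner17 and the y axis of spanner17_insert, either way round below 0.2 rad and linear speed of each of spanner17, spanner13, drill_block, tape below 0.01 m/s and horizontal distance between spanner13 and spanner13_insert below 0.012 m and z of spanner13 in the frame of spanner13_insert between 0.009 and 0.0145 m and angle between the y axis of spanner13 and the y axis of spanner13_insert, either way round below 0.2 rad and horizontal distance between drill_block and block_insert below 0.012 m and z of drill_block in the frame of block_insert between 0.009 and 0.0145 m and angle between the y axis of drill_block and the y axis of block_insert, either way round below 0.2 rad and horizontal distance between tape and tape_insert below 0.012 m and z of tape in the frame of tape_insert between 0.009 and 0.0145 m and angle between the y axis of tape and the y axis of tape_insert, either way round below 0.2 rad); the robot touches nothing.
It fails at once if the roll of black tape was moved by more than 25 mm (distance of black_tape from where it was at the start of the episode above 0.025 m).
It also fails if it takes over 96 s, if anything falls off the work surface, if the arm or the gripper's body presses on something with over 40 N, if the wrist force passes 120 N, or if a joint passes its speed limit or range.

## Working session

There is one attempt and no reset: what is moved stays moved. The work goes in short steps, Python scripts to look and compute and a shell command to move; the robot and the scene stay as the last step left them, time stands still between calls to the robot, and variables do not carry over. Pictures are saved under pics/ and viewed, at most 18 in all, crops included, and the job is handed in when it is done.

```bash
mkdir -p pics
cat > h.py <<'E'
from workcell import *
import numpy as np, cv2
def snap(n,f):
    im,d=camera(n); cv2.imwrite('pics/'+f+'.png',im); np.save('pics/'+f+'.npy',d); return im,d
def w(n,d,u,v,z=None):
    c=calibration(n);K=c['K'];T=np.linalg.inv(c['camera_from_world'])
    r=np.linalg.inv(K)@[u,v,1]; r=np.array([r[0],-r[1],-r[2]])
    if z is None: p=r*d[int(v),int(u)]; return (T@[*p,1])[:3]
    o=T[:3,3]; q=T[:3,:3]@r; return o+q*(z-o[2])/q[2]
E
python3 - <<'E'
from h import *
for n in('top','scene'):
    snap(n,n+'0'); print(calibration(n))
s=state();print(s['tool_pos'],s['ee_rot'],s['width'])
E
```

```text
{'K': array([[377.2821316 ,   0.        , 315.50797836],
       [  0.        , 377.2821316 , 198.41473249],
       [  0.        ,   0.        ,   1.        ]]), 'camera_from_world': array([[-2.47340639e-02, -9.99692421e-01, -1.81354896e-03,
         2.78558207e-02],
       [ 9.93541477e-01, -2.47827554e-02,  1.10730067e-01,
        -4.88312998e-01],
       [-1.10740954e-01,  9.36968446e-04,  9.93848863e-01,
        -9.25302228e-01],
       [ 0.00000000e+00,  0.00000000e+00,  0.00000000e+00,
         1.00000000e+00]])}
{'K': array([[403.97875082,   0.        , 317.75959864],
       [  0.        , 403.97875082, 203.60583108],
       [  0.        ,   0.        ,   1.        ]]), 'camera_from_world': array([[-0.88942064, -0.45708064, -0.00286731,  0.41190054],
       [ 0.21075616, -0.41565484,  0.88476714, -0.14345724],
       [-0.40560174,  0.78632585,  0.46602455, -0.85689849],
       [ 0.        ,  0.        ,  0.        ,  1.        ]])}
[ 0.17180483 -0.52214172  0.2027318 ] [-4.98983092e-04  9.87404738e-01  1.58213885e-01 -3.12792692e-05] 1.0016455544168708
```

View pics/top0.png

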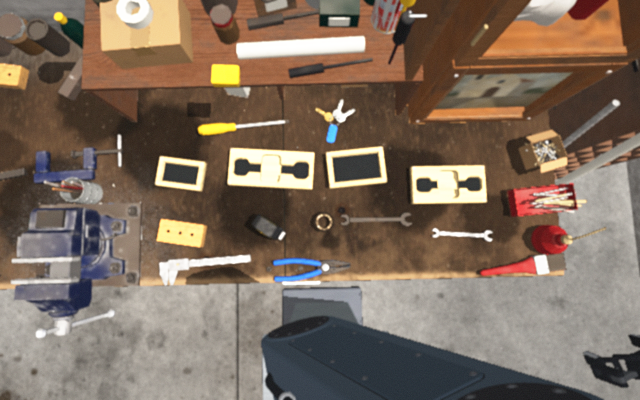

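View pics/scene0.png

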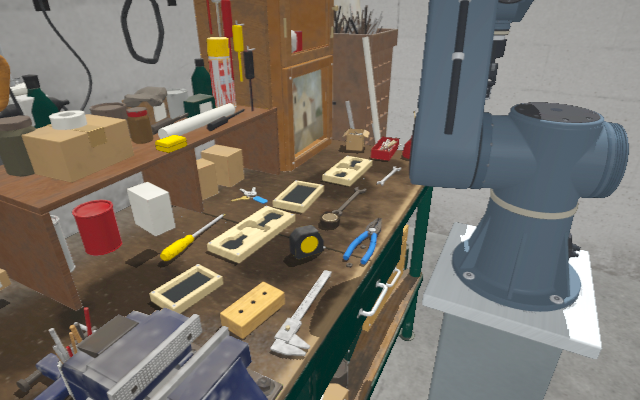

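Run:
```python
from h import *
im=cv2.imread('pics/top0.png');d=np.load('pics/top0.npy')
a=cv2.resize(im[140:260,145:335],None,fx=4,fy=4,interpolation=cv2.INTER_CUBIC)
b=cv2.resize(im[140:260,320:510],None,fx=4,fy=4,interpolation=cv2.INTER_CUBIC)
cv2.imwrite('pics/a.png',a);cv2.imwrite('pics/b.png',b)
# height map segmentation
c=calibration('top');K=c['K'];T=np.linalg.inv(c['camera_from_world'])
v,u=np.mgrid[:400,:640];r=np.stack([(u-K[0,2])/K[0,0],-(v-K[1,2])/K[1,1],-np.ones(u.shape)],-1)*d[...,None]
P=r@T[:3,:3].T+T[:3,3]
np.save('pics/P.npy',P)
roi=np.zeros(u.shape,bool);roi[145:262,145:510]=1
print(np.median(P[roi][:,2]))
for lo,hi in((.003,.1),(.013,.1)):
  m=((P[...,2]>lo)&roi).astype(np.uint8)
  n,l,s,_=cv2.connectedComponentsWithStats(m)
  for i in range(1,n):
    if s[i,4]<60: continue
    q=P[l==i];(cx,cy),wh,ang=cv2.minAreaRect((q[:,:2]*1000).astype(np.float32))
    print(lo,s[i],np.round([cx,cy,*wh,ang],1),np.round(np.percentile(q[:,2],[50,95])*1000,1))
```

```text
0.0004918651912999561
0.003 [ 227  147   87   43 3017] [507.5 129.7 250.9 223.3   0.7] [17.4 21.8]
0.003 [ 326  147   61   42 2060] [499.8 -80.8 161.1 257.3  82.1] [13.6 21.3]
0.003 [ 155  157   51   35 1365] [508.2 214.3 457.8  95.4  69.5] [14.2 21.2]
0.003 [ 410  165   76   39 2655] [ 493.6 -201.5  129.8  471.3   11.4] [17.4 21.8]
0.003 [314 212  20  21 193] [429.7  -3.   48.5  50.3  89.2] [17.6 20.4]
0.003 [350 213  62  13 280] [ 434.4 -149.3  155.6   31.    88.2] [5.6 8.5]
0.003 [250 214  35  26 481] [403.  102.2 170.3  43.3  62.9] [60.2 65.7]
0.003 [ 157  219   50   28 1040] [392.2 218.1 401.3  59.2  81.7] [29.3 32.2]
0.003 [432 229  61  12 227] [ 389.3 -355.4  153.1   25.7   87.5] [5.5 8.9]
0.003 [167 255  84   7 315] [345.  291.1 211.6  15.1  89.1] [ 8.1 11.1]
0.003 [273 258  48   4 126] [336.8  67.5 118.7   7.7  88.5] [11.6 15.1]
0.013 [326 147  61  42 925] [499.8 -80.6 160.7 257.3  82.1] [18.7 22.1]
0.013 [ 227  148   87   41 1935] [505.3 125.4 235.8 226.2  85.5] [19.1 22.2]
0.013 [155 157  50  35 723] [507.2 211.1 451.3  94.8  69.4] [18.7 22.1]
0.013 [ 411  166   75   37 1678] [ 492.  -195.9  126.9  460.1   11.7] [19.2 22.2]
0.013 [314 212  20  20 179] [430.7  -3.1  48.2  48.3  88.7] [17.8 20.4]
0.013 [251 214  32  26 451] [400.7  98.6 162.3  42.1  63.5] [60.6 65.8]
0.013 [ 157  219   49   28 1013] [388.1 216.  395.   55.3  80.7] [29.4 32.4]
```

View pics/a.png

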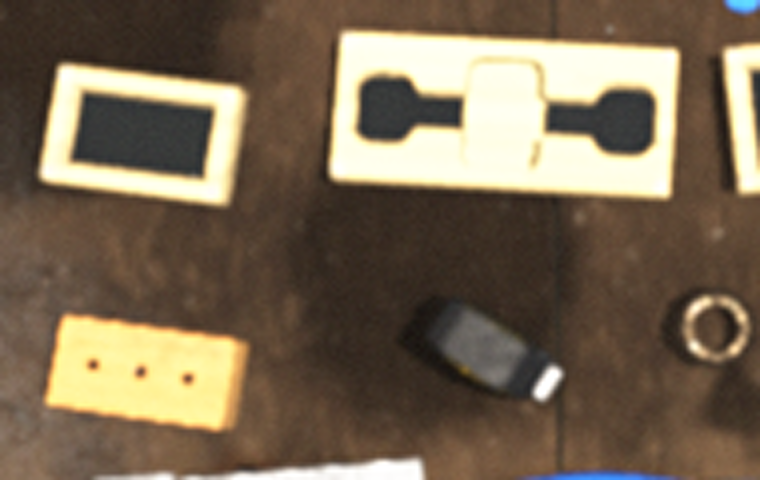

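View pics/b.png

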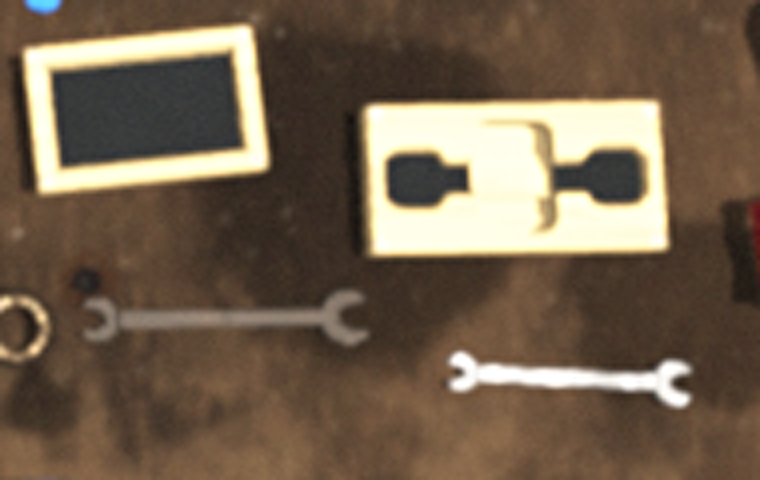

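Run:
```python
from h import *
P=np.load('pics/P.npy');roi=np.zeros(P.shape[:2],bool);roi[145:262,145:510]=1
for lo,hi in((.003,.08),(.016,.026),(.024,.036),(.055,.075)):
  m=((P[...,2]>lo)&(P[...,2]<hi)&roi).astype(np.uint8)
  n,l,s,_=cv2.connectedComponentsWithStats(m)
  for i in range(1,n):
    if s[i,4]<80: continue
    q=P[l==i];(cx,cy),wh,ang=cv2.minAreaRect((q[:,:2]*1000).astype(np.float32))
    print(lo,s[i],np.round([cx,cy,*wh,ang],1),np.round(np.median(q[:,2])*1000,1))
def f(name,crop,pts,z):
  ox=145 if crop=='a' else 320
  q=np.array([w('top',None,ox+(x+.5)/4-.5,140+(y+.5)/4-.5,z)[:2] for x,y in pts])*1000
  (cx,cy),wh,ang=cv2.minAreaRect(q.astype(np.float32))
  print(name,np.round(q).tolist(),np.round([cx,cy,*wh,ang],1),'mean',np.round(q.mean(0),1))
f('tapein','a',[(57,66),(236,86),(222,203),(40,180)],.02)
f('17in','a',[(341,32),(679,47),(671,196),(332,181)],.02)
f('blin','b',[(29,50),(250,27),(268,168),(42,190)],.02)
f('13in','b',[(371,104),(659,102),(668,248),(375,255)],.02)
f('block','a',[(63,316),(238,340),(224,428),(47,405)],.03)
f('block holes','a',[(93,364),(140,372),(188,378)],.03)
f('tape','a',[(440,302),(530,355),(520,395),(428,345),(558,368),(540,400)],.06)
f('s17','b',[(98,320),(345,318)],.004)
f('s17sh','b',[(130,320),(220,319),(310,318)],.006)
f('s13','b',[(462,373),(677,383)],.004)
f('roll','a',[(715,327)],.019)
```

```text
0.003 [ 228  147   86   43 3005] [575.3 133.5 224.7 102.4  85.3] 17.4
0.003 [ 326  147   61   42 2051] [571.5 -90.7  98.5 152.1   4. ] 13.5
0.003 [ 155  157   51   34 1359] [564.6 367.9 128.2  79.9  78.4] 14.1
0.003 [ 410  165   76   39 2647] [ 520.7 -328.9  196.6  100.1   88.9] 17.4
0.003 [314 212  20  21 193] [429.7  -3.   48.5  50.3  89.2] 17.6
0.003 [350 213  62  13 280] [ 434.4 -149.3  155.6   31.    88.2] 5.6
0.003 [250 214  35  26 480] [422.  137.4  87.3  42.   58.4] 60.1
0.003 [ 157  219   50   28 1033] [412.7 357.9 118.8  59.2  81.7] 29.3
0.003 [432 229  61  12 227] [ 389.3 -355.4  153.1   25.7   87.5] 5.5
0.003 [167 255  84   7 315] [345.  291.1 211.6  15.1  89.1] 8.1
0.003 [273 258  48   4 126] [336.8  67.5 118.7   7.7  88.5] 11.6
0.016 [326 147  61  41 715] [569.1 -90.   92.2 146.    4.6] 19.5
0.016 [ 228  148   86   41 1672] [571.3 129.5 216.2  95.   85.4] 19.4
0.016 [155 157  50  34 558] [564.3 363.5 117.2  74.1  81. ] 19.4
0.016 [ 411  166   75   37 1489] [ 518.6 -324.5  187.2   93.8   88.6] 19.5
0.016 [314 212  20  20 142] [430.7  -3.1  48.2  48.1  88.3] 18.1
0.024 [1
[... 684 characters left out ...]
4.0]] [411.3 354.7 111.5  55.9  81.3] mean [411.1 354.7]
block holes [[417.0, 386.0], [411.0, 357.0], [407.0, 327.0]] [411.5 356.3  60.2   0.7  80.3] mean [411.6 356.4]
tape [[448.0, 164.0], [415.0, 110.0], [391.0, 117.0], [422.0, 172.0], [406.0, 93.0], [388.0, 105.0]] [416.  135.5  82.3  26.1  59.6] mean [411.6 126.9]
s17 [[435.0, -56.0], [432.0, -215.0]] [ 433.4 -135.8  158.7    0.   -91. ] mean [ 433.4 -135.8]
s17sh [[434.0, -77.0], [433.0, -135.0], [433.0, -192.0]] [ 433.4 -134.5  115.4    0.    89.2] mean [ 433.4 -134.5]
s13 [[395.0, -288.0], [385.0, -425.0]] [ 390.2 -356.5  137.2    0.   -94.1] mean [ 390.2 -356.5]
roll [[431.0, -3.0]] [430.9  -2.7   0.    0.    0. ] mean [430.9  -2.7]
```

```bash
cat >> h.py <<'E'
def th():
    q=state()['ee_rot']; return np.degrees(2*np.arctan2(q[2],q[1]))
def go(x,y,z,t=None):
    "remaining shift in tool axes (fraction) to world mm target; turn fraction to theta t deg (tool x heading)"
    s=state();p=np.array(s['tool_pos'])*1000;a=th();r=np.radians(a)
    dx,dy,dz=x-p[0],y-p[1],z-p[2]
    out=[dx*np.cos(r)+dy*np.sin(r),dx*np.sin(r)-dy*np.cos(r),-dz]
    print('pos',np.round(p,1),'th',round(a,1),'w',round(s['width'],2),'| shift',np.round(np.array(out)/200,3),'turn',None if t is None else round(((a-t+90)%180-90)/180,3))
E
python3 -m pendant '[[[0,0,0,-0.035,0],[0,0,0,-0.035,0],[0,0,0,-0.035,0],[0,0,0,-0.035,0],[0,0,0,-0.035,0],[0,0,0,-0.035,0],[0,0,0,-0.035,0],[0,0,0,-0.035,0],[0,0,0,-0.035,0],[0,0,0,-0.035,0],[0,0,0,-0.03,0],[0,0,0,0,0]]]' 40
python3 -c "
from h import *
go(390,-356.5,80,86.5)"
```

```text
time_s: 1.1
tool_pos: [0.1718, -0.5222, 0.2029]
ee_rot: [-0.0, 0.726, 0.687, 0.0]
contact_force: [0.0, 0.3, 0.7]
width: 0.5
gripper_force: 0.0
pos [ 171.8 -522.2  202.9] th 86.9 w 0.5 | shift [0.887 1.044 0.614] turn 0.002
```

```bash
python3 -m pendant '[[[0.08,0.095,0,0,0],[0.08,0.095,0.05,0,0],[0.08,0.095,0.06,0,0],[0.08,0.095,0.06,0,0],[0.08,0.095,0.06,0,0],[0.08,0.095,0.06,0,0],[0.08,0.095,0.06,0,0],[0.08,0.095,0.06,0,0],[0.08,0.095,0.06,0,0],[0.08,0.095,0.06,0,0],[0.08,0.09,0.08,0,0],[0,0,0,0,0]]]'
python3 -c "
from h import *
go(390,-356.5,3,86.5)"
```

```text
time_s: 2.1
tool_pos: [0.3912, -0.3558, 0.0785]
ee_rot: [-0.002, 0.728, 0.685, 0.0]
contact_force: [-0.8, 2.2, -0.0]
width: 0.503
gripper_force: 0.0
pos [ 391.2 -355.8   78.5] th 86.5 w 0.5 | shift [-0.004 -0.006  0.378] turn 0.0
```

```bash
python3 -m pendant '[[[-0.004,-0.006,0.1,0,0],[0,0,0.1,0,0],[0,0,0.1,0,0],[0,0,0.05,0,0],[0,0,0.025,0,0],[0,0,0,0,1],[0,0,0,0,1],[0,0,0,0,1],[0,0,0,0,1],[0,0,0,0,1],[0,0,0,0,1]]]' 60
python3 -c "
from h import *
go(518.5,-325.5,80,89)"
```

```text
time_s: 3.02
tool_pos: [0.3889, -0.3599, 0.0067]
ee_rot: [0.0, 0.728, 0.686, -0.0]
contact_force: [-0.2, -0.3, 0.6]
width: 0.002
gripper_force: 0.0
pos [ 388.9 -359.9    6.7] th 86.6 w 0.0 | shift [ 0.21   0.637 -0.367] turn -0.013
```

```bash
python3 -m pendant '[[[0,0,0,0,0.3],[0,0,0,0,0.3],[0,0,0,0,0.3],[0.01,0.006,0.012,0,0.3],[0.007,0,0.012,0,0.3],[0,0,0,0,0.3],[0,0,0,0,0.3]]]' 60
python3 -c "
from h import *
go(390,-356.5,2,86.5)"
```

```text
time_s: 3.6
tool_pos: [0.39, -0.3562, 0.0011]
ee_rot: [-0.0, 0.728, 0.686, -0.0]
contact_force: [-0.4, 0.0, -0.6]
width: 0.351
gripper_force: 0.0
pos [ 390.  -356.2    1.1] th 86.6 w 0.35 | shift [-0.002  0.    -0.004] turn 0.001
```

```bash
python3 -m pendant '[[[0,0,-0.004,0,1],[0,0,0,0,1],[0,0,0,0,1],[0,0,0,0,1],[0,0,0,0,1],[0,0,-0.05,0,1],[0,0,-0.1,0,1],[0,0,-0.1,0,1],[0,0,-0.1,0,1],[0,0,0,0,1]]]' 60
python3 -c "
from h import *
snap('top','t1');snap('scene','s1')
print(state()['gripper_force'],state()['width']*85)
im=cv2.imread('pics/top0.png');a=cv2.imread('pics/t1.png')[150:270,400:540];b=cv2.imread('pics/s1.png')[110:230,320:460]
cv2.imwrite('pics/c1.png',cv2.resize(np.hstack([a,b]),None,fx=2.8,fy=2.8))
go(518.5,-325.5,70,89)"
```

```text
time_s: 4.43
tool_pos: [0.3915, -0.358, 0.0763]
ee_rot: [0.003, 0.728, 0.686, -0.0]
contact_force: [-0.7, -0.6, 0.4]
width: 0.003
gripper_force: 0.0
0.0 -0.41327066980114485
pos [ 390.4 -356.8   73.2] th 86.6 w -0.0 | shift [0.194 0.63  0.016] turn -0.013
```

View pics/c1.png

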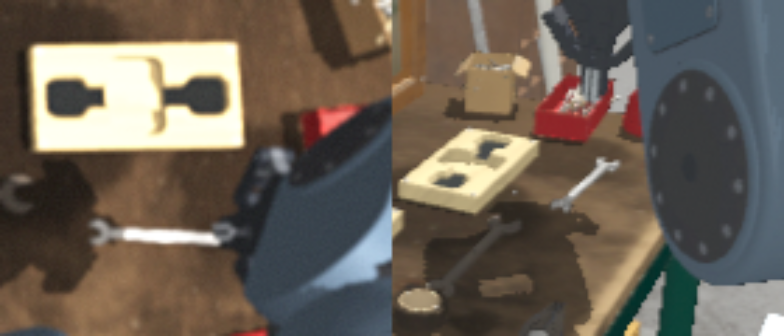

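```bash
cat >> h.py <<'E'
def proj(n,p):
    c=calibration(n);q=c['camera_from_world']@[*p,1];k=c['K']@[q[0],-q[1],-q[2]];return k[:2]/k[2]
E
python3 -c "
from h import *
s=state();print(s['joint_positions'],s['tool_pos'])
for n in('top','scene'):
  for dz in(0,.1,.2): print(n,proj(n,[s['tool_pos'][0],s['tool_pos'][1],s['tool_pos'][2]+dz]))
im=cv2.imread('pics/t1.png');cv2.imwrite('pics/c2.png',np.hstack([im[120:400,250:],cv2.imread('pics/s1.png')[0:280,230:]]))
"
```

```text
[-8.28494380e-01  4.87128302e-01  1.81657546e+00  1.07003666e-06
  8.36140954e-01 -7.69330399e-01] [ 0.39035583 -0.35675087  0.0731657 ]
top [473.2619296  233.58343644]
top [492.85359027 232.72695994]
top [518.02934139 231.6263672 ]
scene [390.62518368 154.98937023]
scene [393.32456297 123.70806935]
scene [396.23926669  89.93151765]
```

View pics/c2.png

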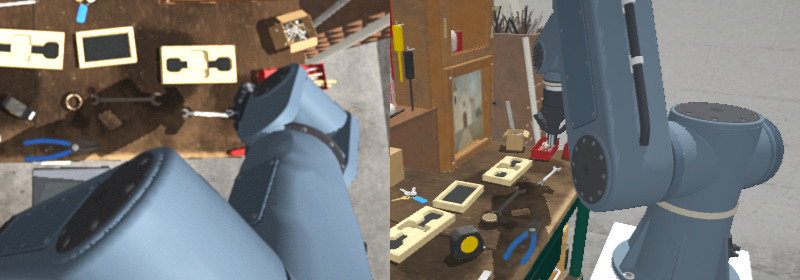

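```bash
python3 -m pendant '[[[0,0,0,0,0.3],[0,0,0.1,0,0.3],[0,0,0.1,0,0.3],[0,0,0.1,0,0.3],[0,0,0.05,0,0.3],[0,0,0,0,0.3],[0,0,0,0,0.3],[0,0,0,0,0.3],[0,0,0,0,0.3],[0,0,0,0,0.3]]]' 60
python3 -c "
from h import *
for i in range(4): go(390,-356.5,2,86.5);camera('top')
snap('scene','s2')"
```

```text
time_s: 5.37
tool_pos: [0.3905, -0.3568, 0.003]
ee_rot: [0.001, 0.728, 0.686, -0.0]
contact_force: [0.3, -0.3, 0.9]
width: 0.35
gripper_force: 0.0
pos [ 390.5 -356.8    3. ] th 86.6 w 0.35 | shift [ 0.002 -0.002  0.005] turn 0.001
pos [ 390.4 -356.8    2.9] th 86.6 w 0.35 | shift [ 0.001 -0.002  0.005] turn 0.001
pos [ 390.3 -356.7    2.8] th 86.6 w 0.35 | shift [ 0.001 -0.002  0.004] turn 0.001
pos [ 390.2 -356.6    2.6] th 86.6 w 0.35 | shift [ 0.001 -0.001  0.003] turn 0.001
```

```bash
python3 -m pendant '[[[0,0,0.004,0,0.3],[0,0,0,0,1],[0,0,0,0,1],[0,0,0,0,1],[0,0,0,0,1],[0,0,0,0,1],[0,0,0,0,1]]]' 60
python3 -c "
from h import *
go(390,-356.5,2,86.5)
snap('scene','s3'); print(proj('scene',state()['tool_pos']),state()['gripper_force'])
f=lambda n:cv2.imread('pics/'+n+'.png')[130:210,330:450]
cv2.imwrite('pics/c3.png',np.hstack([cv2.resize(f(n),None,fx=3.2,fy=3.2,interpolation=2) for n in('s2','s3')]))"
```

```text
time_s: 6.2
tool_pos: [0.3901, -0.3564, 0.0014]
ee_rot: [-0.0, 0.728, 0.686, -0.0]
contact_force: [-0.8, 0.2, 0.6]
width: 0.0
gripper_force: 0.0
pos [ 390.1 -356.4    1.4] th 86.6 w 0.0 | shift [-0.    -0.    -0.003] turn 0.001
[388.85958854 176.10298489] 0.0
```

View pics/c3.png

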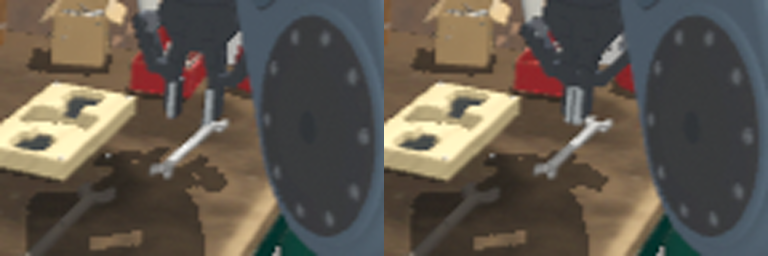

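```bash
python3 -c "
from h import *
d=np.load('pics/s3.npy')
for u,v in((389,150),(388,155),(390,160),(389,163),(389,166),(391,166),(389,169),(389,172),(389,178)): print(u,v,np.round(w('scene',d,u,v)*1000))
im,d=snap('top','t3')
print(proj('top',state()['tool_pos']))
for u in range(452,492,4): print(u,[np.round(w('top',d,u,v)*1000).tolist() for v in (230,235)],im[235,u])
"
```

```text
389 150 [ 398. -362.   87.]
388 155 [ 396. -347.   75.]
390 160 [ 388. -346.   61.]
389 163 [ 390. -345.   51.]
389 166 [ 389. -345.   41.]
391 166 [ 384. -350.   40.]
389 169 [ 408. -413.    1.]
389 172 [ 400. -387.    2.]
389 178 [ 384. -338.    3.]
[461.5712508  234.19562601]
452 [[389.0, -84.0, 695.0], [385.0, -81.0, 702.0]] [124 110  92]
456 [[388.0, -86.0, 696.0], [385.0, -84.0, 702.0]] [160 138 117]
460 [[388.0, -89.0, 697.0], [385.0, -87.0, 701.0]] [189 165 139]
464 [[388.0, -93.0, 692.0], [385.0, -91.0, 698.0]] [194 168 141]
468 [[388.0, -99.0, 685.0], [385.0, -96.0, 694.0]] [184 160 135]
472 [[398.0, -340.0, 107.0], [385.0, -101.0, 688.0]] [176 153 127]
476 [[397.0, -320.0, 176.0], [386.0, -320.0, 176.0]] [79 68 58]
480 [[395.0, -272.0, 308.0], [386.0, -261.0, 330.0]] [72 64 54]
484 [[394.0, -270.0, 327.0], [385.0, -262.0, 344.0]] [78 69 61]
488 [[394.0, -270.0, 342.0], [385.0, -261.0, 361.0]] [77 66 57]
```

```bash
python3 -m pendant '[[[0,0,0,0,0.3],[0,0,0,0,0.3],[0,0,0,0,0.3],[0,0,0.05,0,0.3],[0,0,0.05,0,0.3],[0,0,0.03,0,0.3],[0,0,0,0,0.3],[0,0,0,0,0.3],[0,0,0,0,0.3],[0,0,0,0,0.3]]]' 60
python3 -c "
from h import *
im,d=snap('scene','s4');go(390,-356.5,2,86.5);print(state()['contact_force'])
for u in range(370,412,2):
  z=[w('scene',d,u,v) for v in range(140,200)]
  k=[(v+140,np.round(p*1000).tolist()) for v,p in enumerate(z) if p[2]>.009 and p[1]>-.4 and p[1]<-.3]
  if k: print(u,k[-1])
"
```

```text
time_s: 7.13
tool_pos: [0.3902, -0.3566, -0.0244]
ee_rot: [0.0, 0.728, 0.686, 0.0]
contact_force: [0.1, -0.3, -0.2]
width: 0.345
gripper_force: 0.0
pos [ 390.2 -356.6  -24.3] th 86.6 w 0.35 | shift [ 0.001 -0.001 -0.132] turn 0.001
[0.13200569 0.32796236 0.33654764]
370 (164, [471.0, -400.0, 12.0])
372 (151, [450.0, -350.0, 79.0])
374 (157, [441.0, -349.0, 60.0])
376 (160, [434.0, -349.0, 52.0])
378 (160, [428.0, -351.0, 52.0])
380 (171, [419.0, -351.0, 15.0])
382 (174, [410.0, -345.0, 9.0])
384 (172, [408.0, -359.0, 11.0])
386 (166, [405.0, -367.0, 29.0])
388 (153, [396.0, -347.0, 82.0])
390 (154, [389.0, -346.0, 80.0])
392 (175, [377.0, -345.0, 12.0])
394 (176, [371.0, -348.0, 9.0])
396 (174, [365.0, -348.0, 17.0])
398 (172, [364.0, -364.0, 18.0])
400 (164, [354.0, -342.0, 55.0])
402 (165, [346.0, -337.0, 55.0])
404 (163, [346.0, -356.0, 55.0])
406 (160, [342.0, -364.0, 63.0])
```

```bash
python3 -m pendant '[[[0,0,0.02,0,0.3],[0,0,0.012,0,0.3],[0,0,0,0,0.3],[0,0,0,0,0.3],[0,0,0,0,1],[0,0,0,0,1],[0,0,0,0,1],[0,0,0,0,1],[0,0,0,0,1],[0,0,0,0,1]]]' 40
python3 -c "
from h import *
go(390,-356.5,2,86.5);print(state()['contact_force'],state()['width']*85,state()['gripper_force'])"
```

```text
time_s: 8.02
tool_pos: [0.3926, -0.3588, -0.0278]
ee_rot: [0.004, 0.728, 0.686, 0.0]
contact_force: [1.3, 4.8, 35.9]
width: 0.073
gripper_force: 54.3
pos [ 392.6 -358.8  -27.8] th 86.6 w 0.07 | shift [ 0.01  -0.014 -0.149] turn 0.001
[ 1.25708049  4.80752798 35.90403771] 6.181019232228245 54.27599649410695
```

```bash
python3 -m pendant '[[[0,0,-0.015,0,1],[0,0,-0.05,0,1],[0,0,-0.1,0,1],[0,0,-0.1,0,1],[0,0,-0.1,0,1],[0,0,-0.05,0,1],[0,0,0,0,1],[0,0,0,0,1],[0,0,0,0,1]]]' 60
python3 -c "
from h import *
go(518.5,-325.5,50,89);print(state()['contact_force'],state()['width']*85,state()['gripper_force'])
im,d=snap('scene','s5');cv2.imwrite('pics/c5.png',cv2.resize(im[100:220,320:480],None,fx=4,fy=4))"
```

```text
time_s: 8.77
tool_pos: [0.3896, -0.356, 0.051]
ee_rot: [-0.001, 0.728, 0.686, 0.0]
contact_force: [-0.6, -0.3, -0.2]
width: 0.06
gripper_force: 58.7
pos [ 389.6 -356.    51. ] th 86.6 w 0.06 | shift [0.19  0.634 0.005] turn -0.013
[-0.57310341 -0.25105884 -0.18214414] 5.116070856295955 58.72123181819916
```

View pics/c5.png

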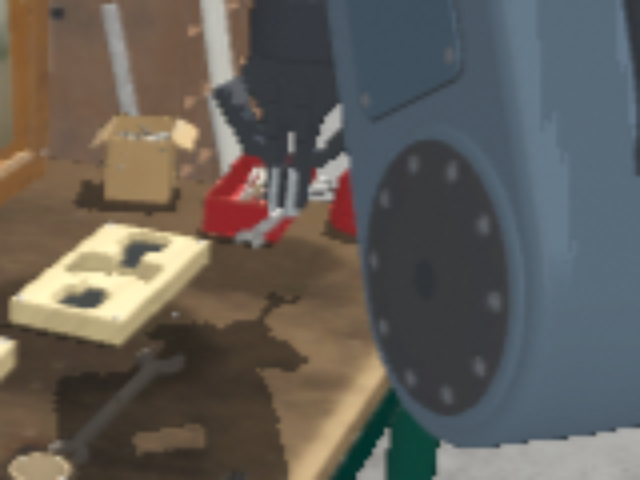

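```bash
python3 -m pendant '[[[0.02,0.07,0,-0.013,1],[0.02,0.07,0,0,1],[0.02,0.07,0,0,1],[0.02,0.07,0,0,1],[0.02,0.07,0,0,1],[0.02,0.07,0,0,1],[0.02,0.07,0,0,1],[0.02,0.07,0,0,1],[0.01,0.07,0,0,1],[0,0,0,0,1],[0,0,0,0,1],[0,0,0,0,1]]]'
python3 -c "
from h import *
go(518.5,-325.5,-14,89);print(state()['width']*85)"
```

```text
time_s: 9.82
tool_pos: [0.5166, -0.325, 0.0517]
ee_rot: [-0.0, 0.713, 0.701, -0.0]
contact_force: [-0.5, -0.3, -0.6]
width: 0.063
gripper_force: 58.8
pos [ 516.6 -325.    51.7] th 89.0 w 0.06 | shift [-0.002  0.01   0.329] turn -0.0
5.349868208936831
```

```bash
python3 -m pendant '[[[-0.002,0.01,0.05,0,1],[0,0,0.08,0,1],[0,0,0.08,0,1],[0,0,0.05,0,1],[0,0,0.03,0,1],[0,0,0.02,0,1],[0,0,0.01,0,1],[0,0,0.01,0,1],[0,0,0,0,1],[0,0,0,0,1],[0,0,0,0,1]]]'
python3 -c "
from h import *
go(518.5,-325.5,-14,89);print(state()['width']*85,state()['contact_force'])
im,d=snap('scene','s6');cv2.imwrite('pics/c6.png',cv2.resize(im[120:220,320:420],None,fx=4,fy=4))"
```

```text
time_s: 10.73
tool_pos: [0.5191, -0.3259, -0.0135]
ee_rot: [0.0, 0.714, 0.701, 0.0]
contact_force: [0.7, -0.3, 0.6]
width: 0.065
gripper_force: 58.8
pos [ 519.1 -325.9  -13.5] th 89.0 w 0.07 | shift [ 0.002 -0.003  0.002] turn -0.0
5.539648625045423 [ 0.65694694 -0.27186109  0.64798921]
```

View pics/c6.png

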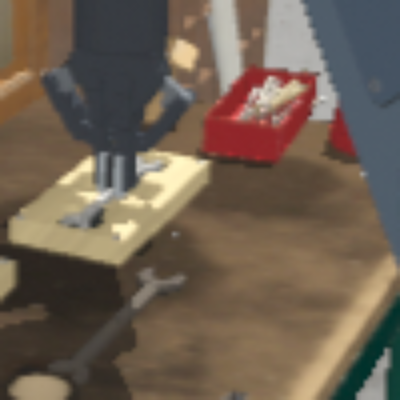

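```bash
python3 -m pendant '[[[0,0,0.01,0,1],[0,0,0,0,1],[0,0,0,0,0.4],[0,0,0,0,0.4],[0,0,0,0,0.4],[0,0,0,0,0.4],[0,0,-0.05,0,0.4],[0,0,-0.1,0,0.4],[0,0,-0.1,0,0.4],[0,0,-0.1,0,0.4],[0,0,-0.1,0,0.2],[0,0,0,0,0.2]]]'
python3 -m pendant '[[[0,-0.05,0,0,0.2],[0.1,-0.1,0,0,0.2],[0.15,-0.07,0,0,0.2],[0.15,-0.05,0,0,0.2],[0.15,-0.05,0,0,0.2],[0.15,-0.05,0,0,0.2],[0.15,-0.05,0,0,0.2],[0.1,0,0,0,0.2],[0,0,0,0,0.2],[0,0,0,0,0.2]]]'
python3 -c "
from h import *
go(433.5,-137.5,-10,89);print(state()['width']*85)
im,d=snap('top','t7');cv2.imwrite('pics/c7.png',cv2.resize(im[150:250,320:500],None,fx=4,fy=4))"
```

```text
time_s: 11.78
tool_pos: [0.5206, -0.327, 0.0787]
ee_rot: [0.003, 0.714, 0.701, 0.0]
contact_force: [0.3, -0.4, 1.1]
width: 0.404
gripper_force: 0.0
time_s: 12.62
tool_pos: [0.4375, -0.1336, 0.0736]
ee_rot: [-0.0, 0.713, 0.701, -0.0]
contact_force: [0.3, -0.3, -0.2]
width: 0.402
gripper_force: 0.0
pos [ 437.5 -133.6   73.6] th 89.0 w 0.4 | shift [-0.02  -0.019  0.418] turn 0.0
34.13681825172554
```

View pics/c7.png

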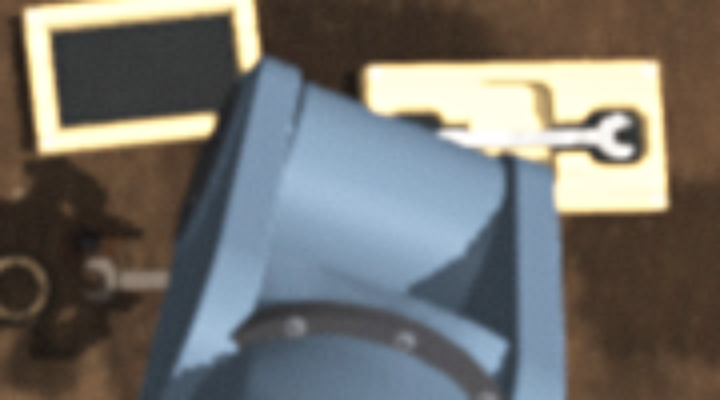

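```bash
python3 -m pendant '[[[-0.02,-0.02,0.05,0,0.2],[0,0,0.1,0,0.2],[0,0,0.1,0,0.3],[0,0,0.1,0,0.3],[0,0,0.08,0,0.3],[0,0,0.04,0,0.3],[0,0,0.026,0,0.3],[0,0,0,0,0.3],[0,0,0,0,0.3],[0,0,0,0,0.3],[0,0,0,0,0.3]]]'
python3 -c "
from h import *
go(433.5,-137.5,-27,89);print(state()['contact_force'])"
```

```text
time_s: 13.58
tool_pos: [0.4347, -0.1385, -0.0245]
ee_rot: [0.001, 0.714, 0.701, 0.0]
contact_force: [-1.0, 0.3, 0.1]
width: 0.347
gripper_force: 0.0
pos [ 434.7 -138.5  -24.5] th 89.0 w 0.35 | shift [ 0.005 -0.006  0.013] turn -0.0
[-0.98759816  0.27169994  0.11002308]
```

```bash
python3 -m pendant '[[[0,0,0,0,1],[0,0,0,0,1],[0,0,0,0,1],[0,0,0,0,1],[0,0,0,0,1],[0,0,0,0,1]]]' 60
python3 -c "
from h import *
go(433.5,-137.5,-27,89)"
```

```text
time_s: 14.08
tool_pos: [0.4346, -0.1383, -0.0246]
ee_rot: [0.0, 0.714, 0.701, 0.0]
contact_force: [-0.8, -0.2, 7.3]
width: 0.081
gripper_force: 58.9
pos [ 434.6 -138.3  -24.6] th 89.0 w 0.08 | shift [ 0.004 -0.005  0.012] turn -0.0
```

```bash
python3 -m pendant '[[[0,0,-0.03,0,1],[0,0,-0.1,0,1],[0,0,-0.1,0,1],[0,0,-0.1,0,1],[0,0,-0.1,0,1],[0,0.05,0,0.015,1],[0,0.1,0,0,1],[0,0.1,0,0,1],[0,0.1,0,0,1],[0,0.1,0,0,1],[0,0.1,0,0,1],[0,0.1,0,0,1]]]'
python3 -c "
from h import *
go(571,128.5,55,86);print(state()['width']*85)"
```

```text
time_s: 15.08
tool_pos: [0.5649, -0.1462, 0.0612]
ee_rot: [0.0, 0.73, 0.684, 0.0]
contact_force: [-0.6, -0.4, -0.2]
width: 0.082
gripper_force: 58.7
pos [ 564.9 -146.2   61.2] th 86.3 w 0.08 | shift [ 1.372 -0.059  0.031] turn 0.001
6.981478177982446
```

```bash
python3 -m pendant '[[[0.08,-0.005,0,0,1],[0.14,-0.007,0,0,1],[0.14,-0.007,0,0,1],[0.14,-0.007,0,0,1],[0.14,-0.007,0,0,1],[0.14,-0.007,0,0,1],[0.14,-0.007,0,0,1],[0.14,-0.007,0,0,1],[0.14,0,0,0,1],[0.12,0,0,0,1],[0.05,0,0,0,1],[0,0,0,0,1]]]'
python3 -m pendant '[[[0,0,0,0,1],[0,0,0,0,1],[0,0,0,0,1]]]'
python3 -c "
from h import *
go(571,128.5,-11,86);print(state()['width']*85)"
```

```text
time_s: 16.08
tool_pos: [0.5711, 0.1296, 0.0611]
ee_rot: [0.0, 0.729, 0.684, 0.0]
contact_force: [-0.7, -0.4, -0.1]
width: 0.081
gripper_force: 58.7
time_s: 16.33
tool_pos: [0.5711, 0.1266, 0.0608]
ee_rot: [-0.0, 0.73, 0.683, -0.0]
contact_force: [0.3, 0.0, -0.5]
width: 0.085
gripper_force: 58.7
pos [571.1 126.6  60.8] th 86.2 w 0.09 | shift [ 0.009 -0.001  0.359] turn 0.001
7.25318793687293
```

```bash
python3 -m pendant '[[[0.009,0,0.05,0,1],[0,0,0.08,0,1],[0,0,0.08,0,1],[0,0,0.06,0,1],[0,0,0.03,0,1],[0,0,0.02,0,1],[0,0,0.01,0,1],[0,0,0.01,0,1],[0,0,0.01,0,1],[0,0,0.005,0,1],[0,0,0,0,1],[0,0,0,0,1]]]'
python3 -c "
from h import *
go(571,128.5,-13,86);print(state()['width']*85,state()['contact_force'])
im,d=snap('scene','s8');im2,d=snap('top','t8');cv2.imwrite('pics/c8.png',cv2.resize(np.hstack([im[160:280,200:310],im2[120:240,225:325]]),None,fx=3.7,fy=3.7))"
```

```text
time_s: 17.33
tool_pos: [0.5714, 0.1297, -0.01]
ee_rot: [0.0, 0.73, 0.684, 0.0]
contact_force: [0.3, -0.7, -0.5]
width: 0.082
gripper_force: 58.7
pos [571.4 129.7 -10. ] th 86.3 w 0.08 | shift [-0.006 -0.001  0.015] turn 0.001
6.9631774337212 [ 0.3007624  -0.70072339 -0.50672558]
```

View pics/c8.png

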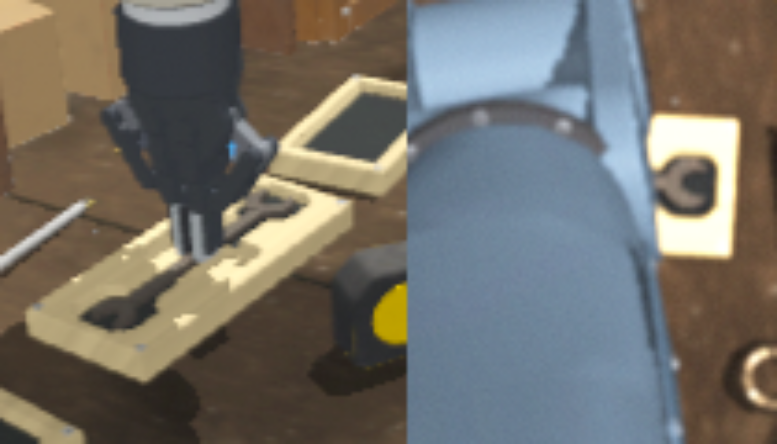

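```bash
python3 -m pendant '[[[0,0,0.01,0,1],[0,0,0,0,1],[0,0,0,0,0.4],[0,0,0,0,0.4],[0,0,0,0,0.4],[0,0,0,0,0.4],[0,0,-0.05,0,0.4],[0,0,-0.1,0,0.4],[0,0,-0.1,0,0.4],[0,0,-0.15,0,0.4],[0,0,-0.15,0,0.2],[0,0,-0.1,0,-1]]]'
python3 -c "
from h import *
go(411.4,356,60,80.5);print(state()['contact_force'])"
```

```text
time_s: 18.43
tool_pos: [0.572, 0.1298, 0.1214]
ee_rot: [0.001, 0.73, 0.684, 0.001]
contact_force: [0.4, -0.0, 0.1]
width: 0.529
gripper_force: 0.0
pos [572.  129.8 121.4] th 86.3 w 0.53 | shift [ 1.076 -0.875  0.307] turn 0.032
[ 0.38697565 -0.03205633  0.13659908]
```

```bash
python3 -m pendant '[[[0.05,-0.04,0,0.032,-1],[0.11,-0.08,0,0,-1],[0.12,-0.09,0,0,-1],[0.12,-0.09,0,0,-1],[0.12,-0.09,0,0,-1],[0.12,-0.09,0.05,0,-1],[0.12,-0.09,0.05,0,-1],[0.12,-0.09,0.05,0,-1],[0.1,-0.09,0.05,0,-1],[0.05,-0.05,0.05,0,-1],[0,0,0.05,0,-1],[0,0,0,0,-1]]]'
python3 -m pendant '[[[0,0,0,0,-1],[0,0,0,0,-1],[0,0,0,0,-1]]]'
python3 -c "
from h import *
go(411.4,356,-18,80.5)
im,d=snap('top','t9');im2,d=snap('scene','s9');cv2.imwrite('pics/c9.png',cv2.resize(np.hstack([im2[200:350,180:345],im[130:280,220:360]]),None,fx=2.6,fy=2.6))"
```

```text
time_s: 19.43
tool_pos: [0.4455, 0.358, 0.0563]
ee_rot: [-0.0, 0.763, 0.647, -0.001]
contact_force: [0.5, 0.4, 1.1]
width: 1.005
gripper_force: 0.0
time_s: 19.68
tool_pos: [0.4474, 0.358, 0.0585]
ee_rot: [0.0, 0.764, 0.646, 0.001]
contact_force: [0.3, -0.4, 0.2]
width: 0.997
gripper_force: 0.0
pos [447.4 358.   58.5] th 80.4 w 1.0 | shift [-0.04  -0.176  0.382] turn -0.0
```

View pics/c9.png

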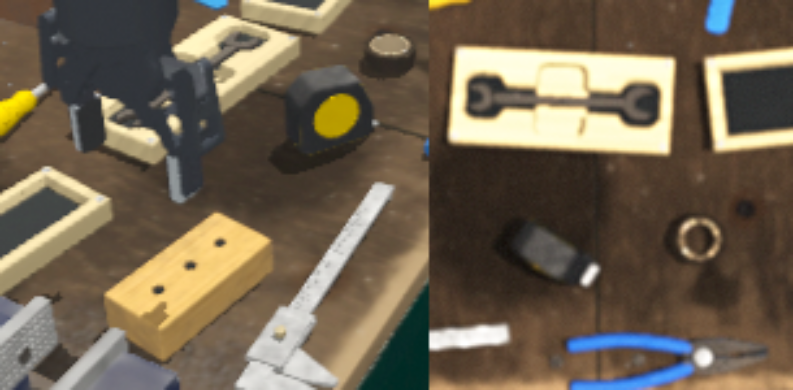

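```bash
python3 -m pendant '[[[-0.02,-0.08,0,0,-1],[-0.02,-0.096,0,0,-1],[0,0,0.05,0,-1],[0,0,0.1,0,-1],[0,0,0.1,0,-1],[0,0,0.05,0,-1],[0,0,0,0,-1],[0,0,0,0,-1],[0,0,0,0,-1],[0,0,0,0,-1]]]'
python3 -c "
from h import *
go(411.4,356,-18,80.5)"
```

```text
time_s: 20.62
tool_pos: [0.411, 0.3569, -0.0012]
ee_rot: [0.0, 0.763, 0.646, 0.001]
contact_force: [0.1, -0.4, -0.2]
width: 0.998
gripper_force: 0.0
pos [411.  356.9  -1.2] th 80.5 w 1.0 | shift [-0.004  0.003  0.084] turn -0.0
```

```bash
python3 -m pendant '[[[-0.004,0.002,0.04,0,-1],[0,0,0.04,0,-1],[0,0,0,0,-1],[0,0,0,0,-1],[0,0,0,0,1],[0,0,0,0,1],[0,0,0,0,1],[0,0,0,0,1],[0,0,0,0,1],[0,0,0,0,1]]]' 80
python3 -c "
from h import *
go(411.4,356,-18,80.5);s=state();print(s['contact_force'],s['width']*85,s['gripper_force'])"
```

```text
time_s: 21.45
tool_pos: [0.4109, 0.3559, -0.0175]
ee_rot: [0.0, 0.763, 0.646, 0.0]
contact_force: [-1.4, -0.3, 7.0]
width: 0.617
gripper_force: 85.1
pos [410.9 355.9 -17.5] th 80.5 w 0.62 | shift [0.001 0.002 0.002] turn -0.0
[-1.40075501 -0.29057006  6.99980107] 52.48591317659985 85.14478325843811
```

```bash
python3 -m pendant '[[[0,0,-0.03,0,1],[0,0,-0.1,0,1],[0,0,-0.1,0,1],[0,0,-0.1,0,1],[0,0,-0.1,0,1],[0,0.05,-0.05,-0.026,1],[0,0.1,0,-0.026,1],[0,0.12,0,-0.027,1],[0,0.12,0,0,1],[0,0.12,0,0,1],[0,0.12,0,0,1],[0,0.1,0,0,1]]]'
python3 -c "
from h import *
go(569,-90.5,60,94.7);s=state();print(s['width']*85,s['gripper_force'])"
```

```text
time_s: 22.45
tool_pos: [0.5575, 0.3597, 0.078]
ee_rot: [0.0, 0.678, 0.735, 0.0]
contact_force: [-0.1, 0.3, -1.3]
width: 0.624
gripper_force: 84.5
pos [557.5 359.7  78. ] th 94.7 w 0.62 | shift [-2.248 -0.127  0.09 ] turn -0.0
53.01494641316848 84.50422167778015
```

```bash
python3 -m pendant '[[[-0.1,-0.01,0,0,1],[-0.15,-0.01,0,0,1],[-0.19,-0.01,0,0,1],[-0.19,-0.01,0,0,1],[-0.19,-0.01,0,0,1],[-0.19,-0.01,0,0,1],[-0.19,-0.01,0,0,1],[-0.19,-0.01,0,0,1],[-0.19,-0.01,0,0,1],[-0.19,-0.01,0,0,1],[-0.19,-0.01,0,0,1],[-0.19,-0.01,0,0,1]]]'
python3 -m pendant '[[[-0.1,0,0,0,1],[-0.05,0,0,0,1],[0,0,0,0,1],[0,0,0,0,1],[0,0,0,0,1]]]'
python3 -c "
from h import *
go(569,-90.5,-5,94.7);s=state();print(s['width']*85,s['gripper_force'])"
```

```text
time_s: 23.45
tool_pos: [0.5671, -0.0725, 0.0782]
ee_rot: [-0.0, 0.677, 0.736, 0.0]
contact_force: [1.3, -0.2, -1.1]
width: 0.622
gripper_force: 84.8
time_s: 23.87
tool_pos: [0.5698, -0.0993, 0.0778]
ee_rot: [-0.0, 0.677, 0.736, -0.0]
contact_force: [-0.3, 0.9, -1.1]
width: 0.625
gripper_force: 84.8
pos [569.8 -99.3  77.8] th 94.8 w 0.62 | shift [ 0.044 -0.     0.414] turn 0.0
53.090311324397 84.75879549980164
```

```bash
python3 -m pendant '[[[0.044,0,0.05,0,1],[0,0,0.1,0,1],[0,0,0.1,0,1],[0,0,0.08,0,1],[0,0,0.03,0,1],[0,0,0.02,0,1],[0,0,0.015,0,1],[0,0,0.01,0,1],[0,0,0,0,1],[0,0,0,0,1],[0,0,0,0,1]]]'
python3 -c "
from h import *
go(569,-90.5,-5,94.7);s=state();print(s['width']*85,s['contact_force'])
im,d=snap('scene','s10');cv2.imwrite('pics/c10.png',cv2.resize(im[120:270,220:400],None,fx=4,fy=4))"
```

```text
time_s: 24.78
tool_pos: [0.5696, -0.0919, -0.0027]
ee_rot: [0.0, 0.677, 0.736, 0.0]
contact_force: [0.1, 0.6, -0.5]
width: 0.622
gripper_force: 84.7
pos [569.6 -91.9  -2.7] th 94.7 w 0.62 | shift [ 0.007 -0.002  0.012] turn 0.0
52.84574873470726 [ 0.08180428  0.56631041 -0.47709993]
```

View pics/c10.png

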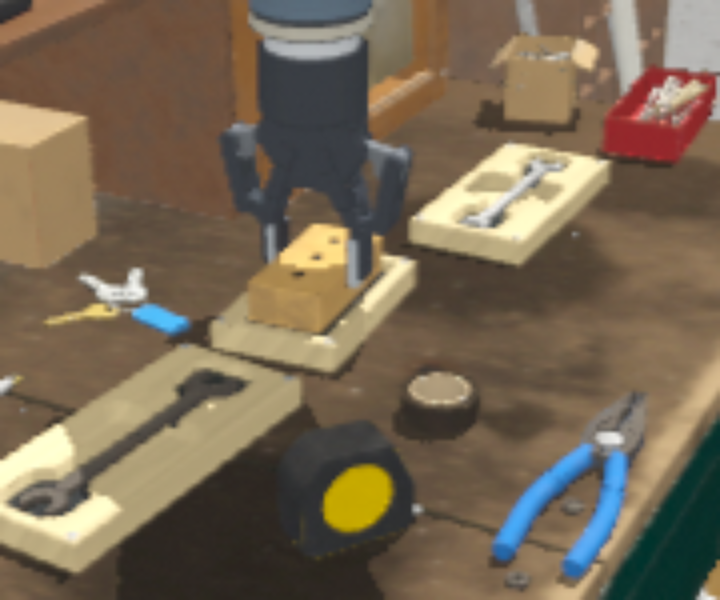

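```bash
python3 -m pendant '[[[0,0,0.013,0,1],[0,0,0,0,1],[0,0,0,0,1],[0,0,0,0,0],[0,0,0,0,-1],[0,0,0,0,-1],[0,0,0,0,-1],[0,0,-0.05,0,-1],[0,0,-0.1,0,-1],[0,0,-0.15,0,-1],[0,0,-0.15,0,-1],[0,0,-0.15,0,-1]]]'
python3 -c "
from h import *
Q=[]
for n,f in(('top','top0'),('scene','scene0')):
  d=np.load('pics/'+f+'.npy')
  q=np.array([w(n,d,u,v) for v in range(190,300) for u in range(240,350) if d[v,u]>0])*1000
  k=(q[:,2]>6)&(q[:,2]<75)&(q[:,0]>365)&(q[:,0]<470)&(q[:,1]>75)&(q[:,1]<200)
  q=q[k];Q.append(q)
  (cx,cy),wh,a=cv2.minAreaRect(q[:,:2].astype(np.float32));print(n,len(q),cx,cy,wh,a)
q=np.vstack(Q)
for a in (56,58,60,62,64):
  r=np.radians(a);l=q[:,0]*np.cos(r)+q[:,1]*np.sin(r);t=q[:,0]*np.sin(r)-q[:,1]*np.cos(r)
  for lo,hi in((8,25),(25,50),(50,75)):
    k=(q[:,2]>lo)&(q[:,2]<hi);print(a,lo,np.round(np.percentile(l[k],[1,5,95,99])),np.round(np.percentile(t[k],[1,5,95,99])))
go(420,138,60,60)"
```

```text
time_s: 25.83
tool_pos: [0.5689, -0.0917, 0.1162]
ee_rot: [-0.0, 0.677, 0.736, -0.0]
contact_force: [0.4, -0.4, 0.2]
width: 1.0
gripper_force: 0.0Traceback (most recent call last):
  File "<string>", line 6, in <module>
    q=np.array([w(n,d,u,v) for v in range(190,300) for u in range(240,350) if d[v,u]>0])*1000
                ~^^^^^^^^^
  File "h.py", line 6, in w
    c=calibration(n);K=c['K'];T=np.linalg.inv(c['camera_from_world'])
ValueError: time passes only in moves, steps and waits
```

```bash
cat >> h.py <<'E'
_cal={};_c0=calibration
def calibration(n):
    if n not in _cal:_cal[n]=_c0(n)
    return _cal[n]
E
python3 -m pendant '[[[0,0,0,0,-1]]]'
python3 -c "
from h import *
Q=[]
for n,f in(('top','top0'),('scene','scene0')):
  d=np.load('pics/'+f+'.npy')
  q=np.array([w(n,d,u,v) for v in range(190,300) for u in range(240,350) if d[v,u]>0])*1000
  k=(q[:,2]>6)&(q[:,2]<75)&(q[:,0]>365)&(q[:,0]<470)&(q[:,1]>75)&(q[:,1]<200)
  q=q[k];Q.append(q)
  (cx,cy),wh,a=cv2.minAreaRect(q[:,:2].astype(np.float32));print(n,len(q),cx,cy,wh,a)
q=np.vstack(Q)
for a in (58,60,62):
  r=np.radians(a);l=q[:,0]*np.cos(r)+q[:,1]*np.sin(r);t=q[:,0]*np.sin(r)-q[:,1]*np.cos(r)
  for lo,hi in((8,25),(25,50),(50,75)):
    k=(q[:,2]>lo)&(q[:,2]<hi);print(a,lo,np.round(np.percentile(l[k],[1,5,95,99])),np.round(np.percentile(t[k],[1,5,95,99])))
go(420,138,60,60)"
```

```text
time_s: 25.92
tool_pos: [0.572, -0.0924, 0.1206]
ee_rot: [0.004, 0.677, 0.736, 0.002]
contact_force: [0.4, -0.3, 1.6]
width: 0.998
gripper_force: 0.0
top 468 417.6325988769531 135.2513885498047 (78.63896179199219, 36.23509216308594) 55.244285583496094
scene 896 415.42254638671875 139.4686737060547 (80.8997573852539, 36.758445739746094) 52.4981575012207
58 8 [299. 304. 377. 377.] [264. 264. 294. 301.]
58 25 [305. 307. 377. 378.] [263. 264. 298. 301.]
58 50 [314. 318. 372. 375.] [264. 265. 297. 299.]
60 8 [289. 294. 367. 368.] [275. 276. 306. 313.]
60 25 [294. 297. 367. 368.] [274. 275. 310. 313.]
60 50 [304. 308. 362. 366.] [275. 277. 309. 312.]
62 8 [279. 284. 356. 357.] [285. 287. 319. 324.]
62 25 [284. 286. 357. 358.] [285. 286. 321. 326.]
62 50 [293. 298. 352. 356.] [286. 288. 320. 324.]
pos [572.  -92.4 120.6] th 94.7 w 1.0 | shift [ 1.211 -0.663  0.303] turn 0.193
```

```bash
python3 -m pendant '[[[0,0,0,0.0315,-1],[0,0,0,0.0315,-1],[0,0,0,0.0315,-1],[0,0,0,0.0315,-1],[0,0,0,0.0315,-1],[0,0,0,0.0315,-1],[0,0,0,0.0315,-1],[0,-0.07,0,0,-1],[0.05,-0.12,0,0,-1],[0.05,-0.12,0,0,-1],[0.05,-0.12,0,0,-1],[0.05,-0.12,0,0,-1]]]'
python3 -m pendant '[[[0.05,-0.12,0,0,-1],[0.05,-0.12,0,0,-1],[0.05,-0.12,0,0,-1],[0.05,-0.12,0,0,-1],[0.05,-0.12,0,0,-1],[0.05,-0.08,0,0,-1],[0,0,0,0,-1],[0,0,0,0,-1],[0,0,0,0,-1]]]'
python3 -c "
from h import *
go(421.5,143,-10,55)"
```

```text
time_s: 26.92
tool_pos: [0.5011, 0.0048, 0.1145]
ee_rot: [0.0, 0.887, 0.462, 0.0]
contact_force: [0.5, -0.3, 0.5]
width: 0.998
gripper_force: 0.0
time_s: 27.67
tool_pos: [0.4253, 0.1309, 0.1144]
ee_rot: [0.0, 0.887, 0.462, 0.0]
contact_force: [0.7, -0.5, -1.4]
width: 0.997
gripper_force: 0.0
pos [425.3 130.9 114.4] th 55.0 w 1.0 | shift [ 0.039 -0.05   0.622] turn 0.0
```

```bash
python3 -m pendant '[[[0.039,-0.05,0,0,-1],[0,0,0.1,0,-1],[0,0,0.1,0,-1],[0,0,0.1,0,-1],[0,0,0.1,0,-1],[0,0,0.1,0,-1],[0,0,0.08,0,-1],[0,0,0.04,0,-1],[0,0,0,0,-1],[0,0,0,0,-1],[0,0,0,0,-1]]]' 60
python3 -m pendant '[[[0,0,0,0,0],[0,0,0,0,0.2],[0,0,0,0,1],[0,0,0,0,1],[0,0,0,0,1],[0,0,0,0,1],[0,0,0,0,1],[0,0,0,0,1]]]' 60
python3 -c "
from h import *
go(421.5,143,-10,55);s=state();print(s['width']*85,s['gripper_force'],s['contact_force'])
im,d=snap('scene','s11');im2,d=snap('top','t11');cv2.imwrite('pics/c11.png',cv2.resize(np.hstack([im[160:290,220:350],im2[130:260,320:500]]),None,fx=2.5,fy=2.5))"
```

```text
time_s: 28.58
tool_pos: [0.422, 0.1432, -0.009]
ee_rot: [0.0, 0.887, 0.462, 0.001]
contact_force: [0.5, -0.3, -0.0]
width: 0.997
gripper_force: 0.0
time_s: 29.25
tool_pos: [0.4218, 0.1433, -0.0093]
ee_rot: [0.0, 0.887, 0.462, 0.001]
contact_force: [-0.8, -2.0, 6.2]
width: 0.391
gripper_force: 58.9
pos [421.8 143.3  -9.3] th 55.0 w 0.39 | shift [-0.002 -0.001  0.004] turn 0.0
33.232323907159554 58.87938514351845 [-0.77198969 -1.99787224  6.22399317]
```

View pics/c11.png

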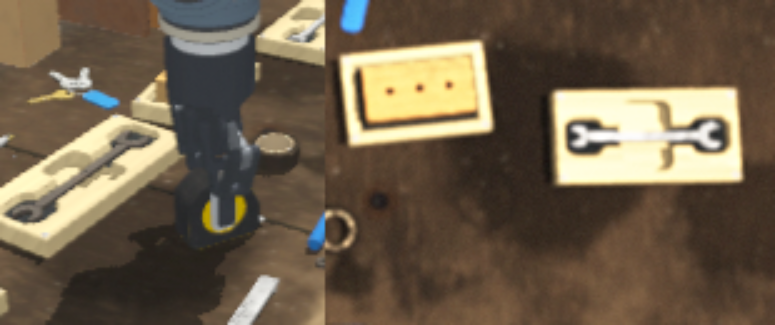

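```bash
python3 -m pendant '[[[0,0,-0.03,0,1],[0,0,-0.1,0,1],[0,0,-0.1,0,1],[0,0,-0.1,0,1],[0,0,-0.1,0,1],[0,0,0,-0.03,1],[0,0,0,-0.03,1],[0,0,0,-0.03,1],[0,0,0,-0.03,1],[0,0,0,-0.03,1],[0,0,0,0,1],[0,0,0,0,1]]]'
python3 -c "
from h import *
go(564.5,369,75,82);s=state();print(s['width']*85,s['gripper_force'])"
```

```text
time_s: 30.35
tool_pos: [0.421, 0.1432, 0.0763]
ee_rot: [-0.0, 0.756, 0.655, -0.0]
contact_force: [0.2, -0.1, -2.8]
width: 0.395
gripper_force: 59.9
pos [421.  143.2  76.3] th 81.9 w 0.39 | shift [1.219 0.55  0.006] turn -0.001
33.548291974006425 59.89530801773071
```

```bash
python3 -m pendant '[[[0.06,0.025,0,0,1],[0.12,0.055,0,0,1],[0.12,0.055,0,0,1],[0.12,0.055,0,0,1],[0.12,0.055,0,0,1],[0.12,0.055,0,0,1],[0.12,0.055,0,0,1],[0.12,0.055,0,0,1],[0.12,0.055,0,0,1],[0.12,0.055,0,0,1],[0.12,0.03,0,0,1],[0.08,0,0,0,1]]]'
python3 -m pendant '[[[0,0,0,0,1],[0,0,0,0,1],[0,0,0,0,1],[0,0,0,0,1]]]'
python3 -c "
from h import *
go(564.5,369,4,82);s=state();print(s['width']*85,s['gripper_force'])"
```

```text
time_s: 31.35
tool_pos: [0.5683, 0.396, 0.0758]
ee_rot: [-0.0, 0.755, 0.655, 0.0]
contact_force: [0.1, 0.4, -3.1]
width: 0.388
gripper_force: 59.9
time_s: 31.68
tool_pos: [0.5672, 0.3928, 0.0761]
ee_rot: [0.0, 0.755, 0.656, -0.0]
contact_force: [0.0, -0.4, -2.4]
width: 0.391
gripper_force: 59.9
pos [567.2 392.8  76.1] th 81.9 w 0.39 | shift [-0.12   0.003  0.361] turn -0.0
33.27674906177259 59.942074567079544
```

```bash
python3 -m pendant '[[[-0.06,0,0,0,1],[-0.06,0.003,0.05,0,1],[0,0,0.08,0,1],[0,0,0.08,0,1],[0,0,0.05,0,1],[0,0,0.03,0,1],[0,0,0.02,0,1],[0,0,0.015,0,1],[0,0,0.015,0,1],[0,0,0,0,1],[0,0,0,0,1],[0,0,0,0,1]]]'
python3 -c "
from h import *
go(564.5,369,3,82);s=state();print(s['width']*85,s['contact_force'])
im,d=snap('scene','s12');cv2.imwrite('pics/c12.png',cv2.resize(im[160:330,120:300],None,fx=3.5,fy=3.5))"
```

```text
time_s: 32.68
tool_pos: [0.5649, 0.3697, 0.0087]
ee_rot: [0.0, 0.755, 0.656, 0.0]
contact_force: [0.3, 0.9, -3.0]
width: 0.391
gripper_force: 60.0
pos [564.9 369.7   8.7] th 82.0 w 0.39 | shift [-0.004 -0.002  0.028] turn 0.0
33.263811789291424 [ 0.2556137   0.90181949 -2.98621316]
```

View pics/c12.png

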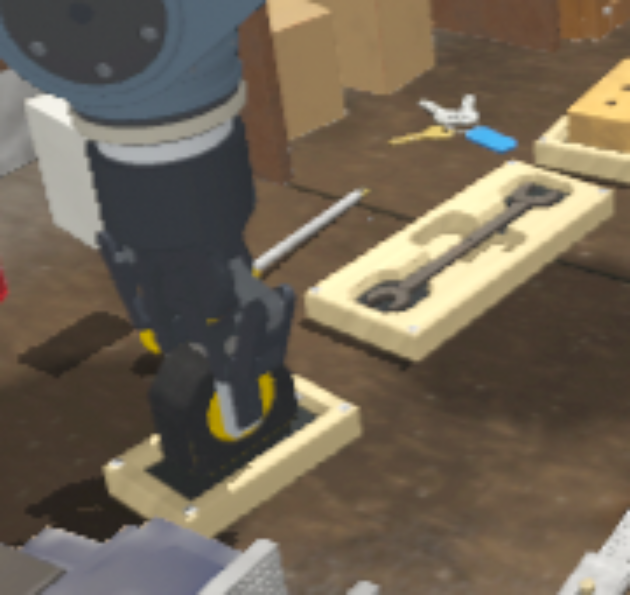

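```bash
python3 -m pendant '[[[0,0,0.01,0,1],[0,0,0.01,0,1],[0,0,0.007,0,1],[0,0,0,0,1],[0,0,0,0,1],[0,0,0,0,1]]]'
python3 -c "
from h import *
go(564.5,369,3,82);print(state()['contact_force'])"
```

```text
time_s: 33.23
tool_pos: [0.5647, 0.3696, 0.0029]
ee_rot: [0.0, 0.755, 0.656, 0.0]
contact_force: [-0.7, -1.6, 0.5]
width: 0.396
gripper_force: 60.2
pos [564.7 369.6   2.9] th 82.0 w 0.4 | shift [-0.003 -0.001 -0.001] turn 0.0
[-0.71611019 -1.6284815   0.54451065]
```

```bash
python3 -m pendant '[[[0,0,0,0,0.1],[0,0,0,0,-0.2],[0,0,0,0,-0.5],[0,0,0,0,-0.5],[0,0,0,0,-0.5],[0,0,-0.05,0,-0.5],[0,0,-0.1,0,-0.5],[0,0,-0.15,0,-0.5],[0,0,-0.15,0,-0.5],[0,0,-0.15,0,-0.5],[0,0,-0.15,0,-0.5],[0,0,-0.1,0,-0.5]]]'
python3 -m pendant '[[[-0.1,0,0,0,-0.5],[-0.15,0,0,0,-0.5],[-0.15,0,0,0,-0.5],[-0.15,0,0,0,-0.5],[-0.15,0,0,0,-0.5],[-0.15,0,0,0,-0.5],[-0.15,0,0,0,-0.5],[-0.15,0,0,0,-0.5],[-0.15,0,0,0,-0.5],[-0.15,0,0,0,-0.5],[0,0,0,0,-0.5],[0,0,0,0,-0.5]]]'
python3 -c "
from h import *
im,d=snap('top','t13')
for nm,u0,u1,v0,v1,lo,hi in(('tape',150,215,145,200,.04,.075),('block',328,386,145,190,.035,.05),('roll',310,336,208,236,.012,.025)):
  q=np.array([w('top',d,u,v) for v in range(v0,v1) for u in range(u0,u1) if d[v,u]>0])*1000
  q=q[(q[:,2]>lo*1000)&(q[:,2]<hi*1000)]
  if len(q)<5: print(nm,len(q));continue
  r=cv2.minAreaRect(q[:,:2].astype(np.float32));print(nm,len(q),np.round(r[0],1),np.round(r[1],1),round(r[2],1),np.percentile(q[:,2],[5,50,90,97]).round(1))
im2,_=snap('scene','s13')
cv2.imwrite('pics/c13.png',np.vstack([cv2.resize(im[140:200,145:505],(800,133)),cv2.resize(im2[130:320,130:430],(700,443))]) if 0 else np.vstack([cv2.resize(im[140:200,145:505],(740,123)),cv2.resize(im2[130:320,130:430],(740,469))]))"
```

```text
time_s: 34.23
tool_pos: [0.5653, 0.3699, 0.177]
ee_rot: [0.0, 0.755, 0.656, 0.002]
contact_force: [-0.1, 0.7, 0.3]
width: 0.754
gripper_force: 0.0
time_s: 35.23
tool_pos: [0.5245, 0.0813, 0.1737]
ee_rot: [0.0, 0.755, 0.655, 0.0]
contact_force: [0.8, 0.1, -0.5]
width: 0.751
gripper_force: 0.0
tape 366 [562.4 364. ] [72.8 35.8] 81.3 [43.9 68.8 74.3 74.8]
block 955 [569.4 -91.1] [ 56.3 110.3] 4.9 [38.5 41.5 43.5 44.6]
roll 116 [430.5 -10.7] [33.  48.3] 88.5 [14.6 18.  20.  20.8]
```

View pics/c13.png

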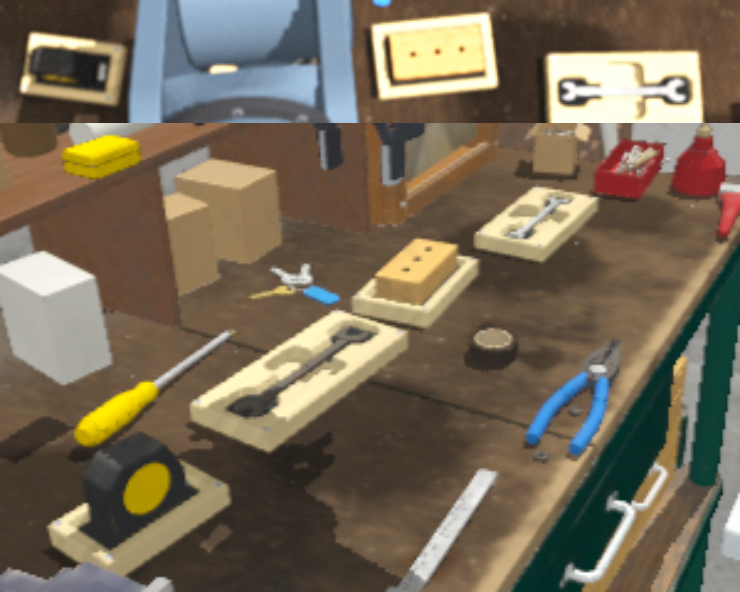

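```bash
python3 -c "
from h import *
d=np.load('pics/t13.npy');im=cv2.imread('pics/t13.png')
q=np.array([w('top',d,u,v) for v in range(145,200) for u in range(150,215) if d[v,u]>0])*1000
k=q[(q[:,2]>70)&(q[:,2]<90)];print('tape top',np.percentile(k[:,2],[5,50,90,97]).round(1),k.mean(0).round(1))
# tilt: side plane from scene
d2=np.load('pics/s13.npy');
S=np.array([w('scene',d2,u,v) for v in range(300,350) for u in range(160,215) if 0<d2[v,u]])*1000
A=S[(S[:,2]>30)&(S[:,2]<68)&(S[:,1]>330)&(S[:,1]<400)&(S[:,0]<556)&(S[:,0]>530)]
print(len(A))
if len(A)>20:
  c=np.linalg.lstsq(np.c_[A[:,1:],np.ones(len(A))],A[:,0],rcond=None)[0];print('face dx/dz',c[1].round(3))
t0=np.load('pics/t9.npy')
def sp(D,u0,u1,v0,v1,c,a,lo=15.5):
  q=np.array([w('top',D,u,v) for v in range(v0,v1) for u in range(u0,u1) if D[v,u]>0])*1000
  r=np.radians(a);l=(q[:,0]-c[0])*np.cos(r)+(q[:,1]-c[1])*np.sin(r);t=(q[:,0]-c[0])*np.sin(r)-(q[:,1]-c[1])*np.cos(r)
  for s in(-1,1):
    k=(abs(t)<14)&(s*l>35)&(s*l<(88 if a<88 else 76))
    print('sp',s,np.percentile(q[k][:,2],[10,50,80,90]).round(1), 'shank t',np.median(t[(abs(t)<7)&(s*l>28)&(s*l<50)&(q[:,2]>lo)]).round(1))
sp(t0,228,316,146,192,(571,128.5),86)
sp(d,410,490,164,206,(518.5,-325.5),89)
g=im[164:206,410:490]
cv2.imwrite('pics/c14.png',np.hstack([cv2.resize(g,None,fx=4.5,fy=4.5),cv2.resize(cv2.imread('pics/t9.png')[146:188,226:318],None,fx=4.5,fy=4.5)])[:, :800])
"
```

```text
tape top [71.  74.4 76.8 78. ] [562.7 365.6  74.3]
0
sp -1 [10.9 15.6 18.3 19.6] shank t -0.1
sp 1 [10.7 15.1 18.1 19.1] shank t 0.2
sp -1 [10.4 14.1 18.1 19. ] shank t -0.1
sp 1 [10.3 13.7 17.2 18.6] shank t 0.4
```

View pics/c14.png

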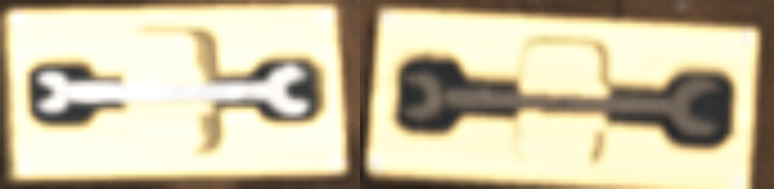

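```bash
python3 -c "
from workcell import *
print(job_done())"
```

```text
the job is handed in; nothing more can be done
None
```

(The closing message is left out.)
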